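Shut the guard of the pulley spin tester and hold the dead-man paddle half way

ROBOT

A 6-joint arm with a two-finger parallel gripper is mounted at the origin on the work surface. World frame = base frame: x ahead of the robot, y to its left, z up, the work surface at z = 0. Lengths are in m, angles in rad, forces in N, time in s.
With the tool pointing down it reaches from about 0.35 to 0.85 m from the base axis. Payload 8.1 kg.
Tool frame: the origin (TCP) lies between the finger pads; the fingertips stand nose_length ahead of it and the grasp point (between the pads) lies 2 mm behind it (nose_length is the distance from the TCP to the fingertips, in m); z points along the fingers, x is the direction in which the jaws open and shut, and the axes are right-handed (so a half turn about z gives the same grasp; the last joint's range is limited). The gripper opens to 93 mm and grips with 3 to 60 N. Pads are 15 mm wide; open, the fingers measure 128 mm over their backs; the gripper's body (75 mm by 188 mm) begins 65 mm behind the grasp point.
Start: joints at [-1.274, 0.13, 1.488, -0, 1.523, -0.085], TCP at [0.224, -0.557, 0.236] pointing down, gripper open.
Joint ranges: [-2.96, 2.96], [-0.89, 2.26], [0.02, 2.5], [-1.34, 4.48], [0, 2.73], [-2.66, 2.66]. Speed limits (rad/s): [2.39, 2.39, 2.79, 3.14, 3.14, 3.14].

INTERFACE

Orientations are given as a rotation vector (axis times angle).
In Python, from plant import * gives the robot as it stands.
- The arm moves only by the tool carry_out, never from a script. Its argument "steps" is a list of rows, each an object with "xyz": the shift along the world's x, y, z in cm, a list of three; "rot": the turn, a rotation vector about the world's x, y, z in degrees, a list of three. In form: [{"xyz": [tx, ty, tz], "rot": [rx, ry, rz]}, ...]. A call has 1 to 10 rows; each row is the pose to reach, as a shift and turn from the pose commanded when the call began; what a row does not reach only later rows make up. A row lasts 1/10 s, in which the tool goes at most 50 mm and 8.59 degrees, less where a joint would pass 70% of its speed; a pose out of reach is approached as far as the arm can. A call with a gripper value outside its range is refused whole. "grip" is the opening, from 0 (shut) to 1 (fully open), set as the call begins (left out, the last holds). The fingers move at their own pace and stop on an object; "force" is the grip in N (left out, the last holds). Time passes only in rows, so rows that repeat a pose let the fingers close. It gives the time, the measured TCP pose, the force and the opening at its end, in the units of the state.
- read_state(): the state, without advancing time (a new reading comes with each control period).
- read_camera(name): name is "scene" or "top"; returns the picture (420x560x3 uint8, red, green, blue); there is no depth.
- calibration(name): a dict with "fov_y" (degrees; the focal length in pixels is half the picture's height over the tangent of half this angle, whatever the lens; pixels are square), "cx", "cy" (the principal point, pixels), "xyz" and "attitude" of the camera in the world. Camera axes: x right, y down, z forward; pixel columns grow to the right and rows downward; lengths in m; the calibration is good to about 2 mm. A picture is of the moment at which its call begins. calibration takes no time and is no camera call.
- close_job(): hands the job in, once; it reports no verdict.
The state is a dict: "t": time; "q": joint angles; "dq": joint speeds; "joint_torque": joint torques, N m; "tool_pos": TCP position; "orientation": TCP orientation; "force": force on the tool from outside, world axes, zero at the start; "wrist_torque": the same for the moment, N m; "opening": finger opening in m.
Only numpy, scipy, OpenCV 4.12 (cv2) and the standard library are available. Lean on these libraries where they do the work, as an engineer would, in place of code of your own. Each camera call takes 0.05 s, during which the arm holds its last target.

TASK

Push the spin tester's hinged guard door shut until it snaps home on its catch. Only then press the rubber pad of the spring-loaded dead-man paddle half way down, where the paddle lies level (never close to the bottom, which trips the emergency stop), and keep it there: finish while still holding it half way, with the door still shut. Leave the other things on the bench where they are.

Things in the scene. Friction and masses are not known exactly. Their poses are not given: they have to be found in the camera images.
- tester: The spin tester: a fixed grey steel box, 180 deep (its +x) x 220 wide (y) x 150 high, with clear back and rear top; it stands left or right on the bench. Origin: at bench height, in the middle of the foot of its front face, which looks to its own -x (towards the robot, turned by up to 0.2 rad) and carries the guard door.
- guard_door (a joint): Guard door angle, rad: 0 shut, grows as it opens towards the robot; starts at 0.4 to 0.8. Grey-framed clear panel, 12 thick, 214 wide, 20 to 145 above the bench, about 0.6 kg, upright hinge at the tester's left (+y) edge. Stays where left. A sprung ball catch resists over the last 0.08 rad (up to 10 N at the free edge, 15 N at door_push), yields 0.03 rad before shut, then pulls it home.
- door_hinge (a point): Point on the door's hinge axis, 82 above the bench, 6 behind the door's outer face when shut. Its axes turn with the door: -y runs from the hinge along the door to the free edge (218 away), -x is the door's outward normal. Outside the free edge, 207 from the hinge, is a black stub pull (22 out, 50 high, at mid height).
- door_push (a point): Point on the outer face of the door, 140 from the hinge and 110 above the bench (door top 145): a place to push. Moves and turns with the door; same axes as door_hinge, -x is the outward normal.
- pedestal: The dead-man pedestal: a fixed grey block on a dark foot plate, 170 (x) x 100 (y), body top 65 above the bench, hinge ears to 120 high; stands on the other side of the bench from the tester. Origin at bench height; the paddle's hinge is level, along the pedestal's y, at x = +45 and 105 above the bench, and the paddle reaches from there to the pedestal's -x.
- paddle (a joint): How far the paddle is pressed, rad: 0 = released (sprung up, sloping 0.2 above level), 0.2 = half way, level, 0.4 = bottom (emergency stop; trips from about 0.33). Pressing at the pad's centre takes about 4 N to start, 8 N half way, 12 N at the bottom; it springs back up when let go.
- paddle_pad: The paddle: a short steel arm with a black rubber pad, 60 (x) x 50 (y) x 12 thick. Origin on the paddle's hinge, 105 above the bench; the pad's centre lies 75 from it along the paddle's own -x, which slopes up by 0.2 rad when released and is level half way.
- pad_top (a point): Centre of the pad's upper face, on the paddle, 75 from its hinge: 126 above the bench when released, 111 half way, 96 at the bottom (30 of travel). z is the face's outward normal.
- oil_can: Bystander to be left alone: round drinks-can-shaped oil tin, 54 dia x 120 high. Origin: centre of its underside
- socket: Bystander to be left alone: upright steel tube-like socket, 32 dia x 45 high. Origin: centre of its underside
- spanner: Bystander to be left alone: steel spanner lying flat, pointing away from the robot. Origin: near the middle of its length, on the bench
- bolt_bin: Bystander to be left alone: grey open bin, 130 x 100 x 60 high. Origin: centre of its underside
- jar: Bystander to be left alone: closed jar, 70 dia x 90 high. Origin: centre of its underside
- mug: Bystander to be left alone: white mug, 80 dia x 90 high. Origin: centre of its underside
- pulley: Bystander to be left alone: aluminium V-pulley lying flat, 72 dia x 30 high. Origin: centre of its underside
Not all that is in view belongs to the job. What is shaped like the pedestal but blue or pink is not meant.

How it is judged:
On the way, in this order (a step that is already met when the one before it is completed fails the run):
1. the guard door is shut and seated on its catch (value of joint guard_door below 0.02 rad and value of joint paddle below 0.05 rad), for 0.2 s.
2. the paddle's pad is held about half way down by the robot, the door shut (value of joint guard_door below 0.02 rad and value of joint paddle between 0.14 and 0.26 rad and contact force between any of the fingers, the arm and paddle_pad above 3 N), for 0.5 s.
At the end, for the whole second after the job is handed in: The guard door is seated (under 0.02 rad), the paddle is half way down (0.20 rad, within 0.06 rad, i.e. about 4.5 mm at the pad's centre) and still, and the robot is pressing on its pad with more than 3 N; the program finishes while holding it (all of step 2 and not (velocity of joint paddle above 0.15 rad/s) and not (velocity of joint paddle below -0.15 rad/s)); the arm keeps its last pose, push and grip.
It fails at once if the paddle is pressed while the door is not shut (value of joint paddle above 0.06 rad and value of joint guard_door above 0.04 rad).
It fails at once if the paddle is pushed close to the bottom (emergency stop) (value of joint paddle above 0.33 rad).
It fails at once if a bystander is moved by more than 30 mm or knocked over (distance of any of oil_can, socket, spanner, bolt_bin, jar, mug, pulley from where it was at the start of the episode above 0.03 m or angle between any of oil_can, socket, spanner, bolt_bin, jar, mug, pulley's own z axis and vertical above 0.5 rad).
It also fails if it takes over 48 s, if anything falls off the work surface, if the arm or the gripper's body presses on something with over 40 N, if the wrist force passes 120 N, or if a joint passes its speed limit or range.

## Working session

There is one attempt and no reset: what is moved stays moved. The work goes in short steps, Python scripts to look and compute and a tool call to move; the robot and the scene stay as the last step left them, time stands still between calls to the robot, and variables do not carry over. Pictures are saved under pics/ and viewed, and the job is handed in when it is done.

Besides the shell and the picture viewer there is one more tool, called in YAML: its name, and indented under it one key for each argument. carry_out: Moves the arm, as the interface text tells. Its arguments: {"type":"object","properties":{"steps":{"type":"array","items":{"type":"object","properties":{"xyz":{"type":"array","items":{"type":"number"}},"rot":{"type":"array","items":{"type":"number"}}}}},"grip":{"type":"number"},"force":{"type":"number"}},"required":["steps"]}

```bash
ls; mkdir -p pics; python3 - <<'E'
from plant import *
import cv2
for n in("scene","top"):
    cv2.imwrite(f"pics/{n}0.png",read_camera(n)[:,:,::-1]); print(n,calibration(n))
print(read_state())
try: print(nose_length)
except Exception as e: print(e)
E
```

```text
pics
scene {'fov_y': 44.6433643255248, 'cx': 288.28552359064605, 'cy': 211.66309170685426, 'xyz': array([1.5450836 , 0.13166019, 1.51451883]), 'attitude': array([-1.77436767, -1.95957742,  0.65925048])}
top {'fov_y': 51.13709240333457, 'cx': 281.3281924382041, 'cy': 209.30885657211104, 'xyz': array([0.40623894, 0.01362733, 1.30075017]), 'attitude': array([-2.15767726,  2.20517036, -0.10870519])}
{'t': 0.1, 'q': array([-1.27441824e+00,  1.31096953e-01,  1.48918438e+00,  1.44383807e-05,
        1.52298620e+00, -8.53895933e-02]), 'dq': array([ 0.00188679, -0.00174238, -0.00194663, -0.00060697, -0.00015834,
        0.00103252]), 'joint_torque': array([ 1.46041282e-03, -5.61341035e+01, -4.93096554e+01,  7.70891737e-02,
        2.91365886e-02, -5.89870160e-05]), 'tool_pos': array([ 0.2234252 , -0.55632345,  0.23467787]), 'orientation': array([-2.60167735e+00,  1.75903085e+00,  2.03094379e-03]), 'force': array([ 0.12863253, -0.07651811,  0.67991448]), 'wrist_torque': array([-0.02312381, -0.0243623 , -0.05475229]), 'opening': 0.09305590468359896}
0.017
```

View pics/scene0.png

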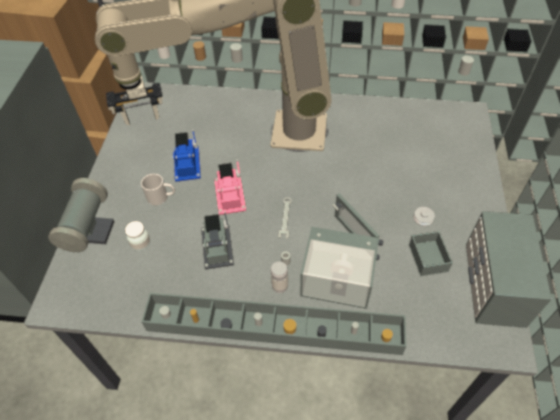

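View pics/top0.png

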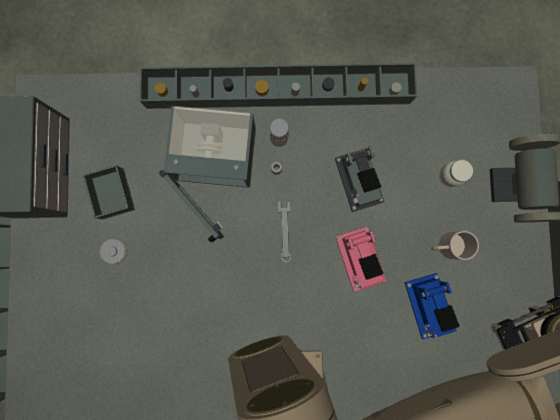

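The overview shows the tester at top px (210,145) with its door open, from about (163,174) to (215,238). Three pedestal-shaped things are in view: grey at top px (360,178), pink at (361,260) and blue at (432,306). The grey one fits the description, so I'll enlarge it to confirm.

```bash
python3 - <<'E'
import cv2,numpy as np
t=cv2.imread("pics/top0.png"); s=cv2.imread("pics/scene0.png")
c=t[135:220,320:400]; cv2.imwrite("pics/c1.png",cv2.resize(c,None,fx=7,fy=7,interpolation=cv2.INTER_CUBIC))
c=t[100:250,140:265]; cv2.imwrite("pics/c2.png",cv2.resize(c,None,fx=4,fy=4,interpolation=cv2.INTER_CUBIC))
c=s[190:310,190:400]; cv2.imwrite("pics/c3.png",cv2.resize(c,None,fx=3.8,fy=3.8,interpolation=cv2.INTER_CUBIC))
E
```

```text
(no output)
```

View pics/c1.png

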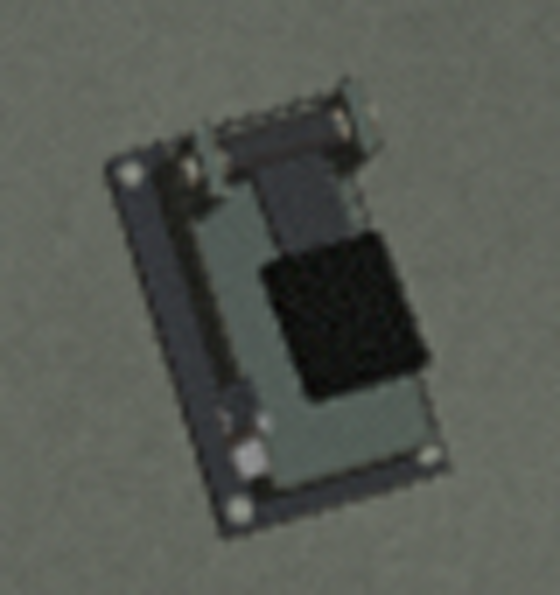

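View pics/c2.png

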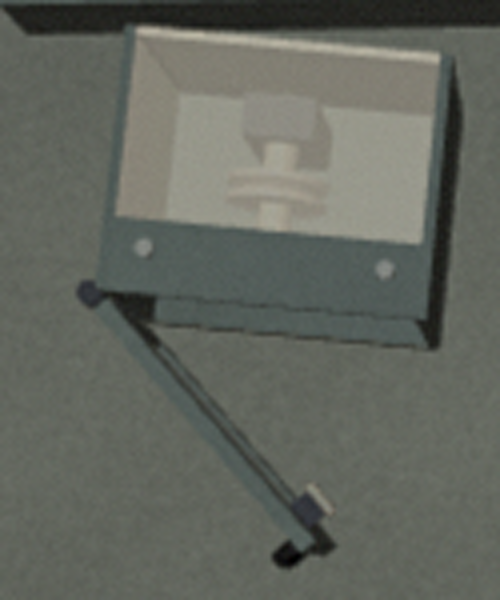

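View pics/c3.png

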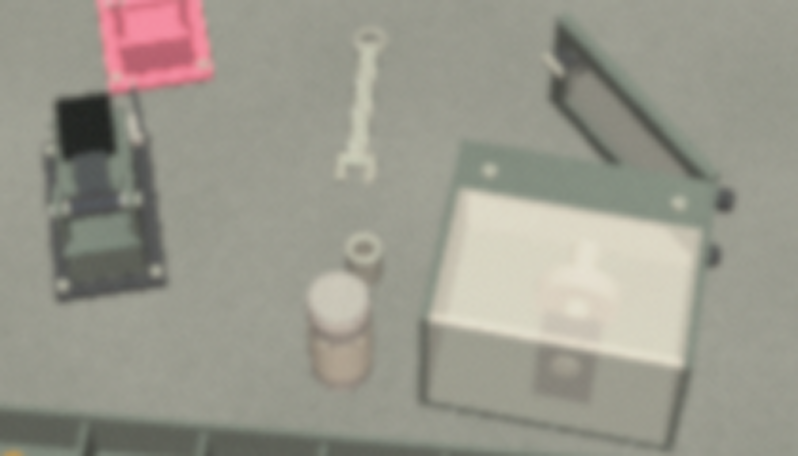

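Confirmed: the grey pedestal on a dark foot plate, with a black pad at top px (369,180), is the one meant. The tester's front edge runs from about (164,172) to (247,180), and the door's free end with its black pull is at (213,237). Next I'll turn these into positions and check them against the given sizes.

```bash
cat > h.py <<'E'
from plant import *
import numpy as np, cv2
from scipy.spatial.transform import Rotation as R
def ray(n,u,v):
    c=calibration(n); f=210/np.tan(np.radians(c['fov_y']/2))
    d=R.from_rotvec(c['attitude']).apply([(u-c['cx'])/f,(v-c['cy'])/f,1]); return c['xyz'],d
def at(n,u,v,z):
    o,d=ray(n,u,v); return o+d*(z-o[2])/d[2]
def proj(n,p):
    c=calibration(n); f=210/np.tan(np.radians(c['fov_y']/2))
    q=R.from_rotvec(c['attitude']).inv().apply(np.array(p)-c['xyz']); return q[0]/q[2]*f+c['cx'],q[1]/q[2]*f+c['cy']
def crop(n,x0,y0,k): return lambda u,v:(n,x0+(u+.5)/k-.5,y0+(v+.5)/k-.5)
E
python3 - <<'E'
from h import *
np.set_printoptions(precision=4,suppress=True)
c1=crop('top',320,135,7);c2=crop('top',140,100,4);c3=crop('scene',190,190,3.8)
A,B,C=[at(*c1(*p),0.008) for p in[(108,163),(224,537),(450,468)]]
print('foot',A,B,C,np.linalg.norm(A-B),np.linalg.norm(C-B),'yaw',np.arctan2(*(A-B)[1::-1]),'mid',(A+C)/2)
S=[at(*c3(*p),0.008) for p in[(60,300),(167,284)]]
print('foot scene far corners',S,np.linalg.norm(S[0]-S[1]))
# pad corners hinge side z~.112.. far ~.132
P=[at(*c1(*p),z) for p,z in[((265,266),.120),((378,233),.120),((430,358),.132),((316,402),.132)]]
print('pad',P,np.mean(P,0)); print([np.linalg.norm(P[i]-P[i-1]) for i in range(4)])
F=[at(*c2(*p),.15) for p in[(98,290),(430,320)]]
print('front top',F,np.linalg.norm(F[0]-F[1]),np.mean(F,0), 'yaw',np.arctan2(-(F[0]-F[1])[0],(F[0]-F[1])[1]))
F=[at(*c3(*p),.15) for p in[(715,184),(462,142)]]
print('front top scene',F,np.linalg.norm(F[0]-F[1]),np.mean(F,0), 'yaw',np.arctan2(-(F[0]-F[1])[0],(F[0]-F[1])[1]))
H=at(*c2(90,292),.148);E=at(*c2(304,548),.145);
print('hinge',H,'free',E,np.linalg.norm((H-E)[:2]),'yaw',np.arctan2(-(H-E)[0],(H-E)[1]))
print('scene hinge',at(*c3(726,200),.148),'free',at(*c3(560,20),.145))
E
```

```text
foot [ 0.6717 -0.1662  0.008 ] [ 0.5103 -0.21    0.008 ] [ 0.5376 -0.3071  0.008 ] 0.16723037539851437 0.10082916402143112 yaw 0.26510835741943795 mid [ 0.6046 -0.2366  0.008 ]
foot scene far corners [array([ 0.6978, -0.2541,  0.008 ]), array([ 0.6722, -0.1615,  0.008 ])] 0.09607082081798195
pad [array([ 0.6068, -0.2105,  0.12  ]), array([ 0.6189, -0.2551,  0.12  ]), array([ 0.5677, -0.2704,  0.132 ]), array([ 0.5515, -0.2258,  0.132 ])] [ 0.5862 -0.2405  0.126 ]
[np.float64(0.058568356420183834), np.float64(0.046238020678403574), np.float64(0.05478867611594266), np.float64(0.047419036913962834)]
front top [array([0.6133, 0.3073, 0.15  ]), array([0.5888, 0.0883, 0.15  ])] 0.22036908052805446 [0.6011 0.1978 0.15  ] yaw -0.1116454262243179
front top scene [array([0.6138, 0.3093, 0.15  ]), array([0.5911, 0.0943, 0.15  ])] 0.21615669911993415 [0.6025 0.2018 0.15  ] yaw -0.10524003606106543
hinge [0.6125 0.3131 0.148 ] free [0.4402 0.1735 0.145 ] 0.22170774738096727 yaw -0.8900648611426603
scene hinge [0.6277 0.3187 0.148 ] free [0.4458 0.1717 0.145 ]
```

The measured sizes match: foot plate 167x101 against 170x100, front 220, and hinge to free edge 222 against 218. The door is at about 0.78 rad. I'll plan the approach to the outer side of the door with the fingers shut.

```bash
cat >> h.py <<'E'
H=np.array([0.610,0.310]); Y0=-0.11
def door(th,r,g):
    y=Y0-th; d=np.array([np.sin(y),-np.cos(y)]); n=-np.array([np.cos(y),np.sin(y)])
    return H+r*d+(g+.006)*n, y
def tool_x(): 
    return R.from_rotvec(read_state()['orientation']).as_matrix()
E
python3 - <<'E'
from h import *
np.set_printoptions(precision=4,suppress=True)
M=tool_x();print(M)
a=np.degrees(np.arctan2(M[1,0],M[0,0]));print('tool x azim deg',a)
for th,g in[(.78,.06),(.78,.0075),(.5,.0075),(.25,.0075),(.1,.0075),(0,.0075)]:
    p,y=door(th,.15,g); az=np.degrees(np.arctan2(-np.cos(y),np.sin(y))); print(th,g,p,'az d',az,'turn',(az-a+90)%180-90, 'shift cm',(p-read_state()['tool_pos'][:2])*100)
E
```

```text
[[ 0.3726 -0.928  -0.0005]
 [-0.928  -0.3726  0.0016]
 [-0.0017 -0.0002 -1.    ]]
tool x azim deg -68.12635586521775
0.78 0.06 [0.4519 0.2669] az d -140.99324376664327 turn -72.86688790142553 shift cm [22.8473 82.3198]
0.78 0.0075 [0.4849 0.2261] az d -140.99324376664327 turn -72.86688790142553 shift cm [26.1517 78.2402]
0.5 0.0075 [0.513  0.1948] az d -124.95042550298024 turn -56.82406963776249 shift cm [28.9579 75.111 ]
0.25 0.0075 [0.5445 0.1744] az d -110.62648062470964 turn -42.5001247594919 shift cm [32.1099 73.0695]
0.1 0.0075 [0.5655 0.1661] az d -102.03211369774729 turn -33.905757832529545 shift cm [34.2102 72.2433]
0 0.0075 [0.5801 0.1624] az d -96.30253574643906 turn -28.176179881221316 shift cm [35.669  71.8712]
```

carry_out:
  steps:
    - {"xyz": [2, 4, 1], "rot": [0, 0, 6]}
    - {"xyz": [5, 8, 2], "rot": [0, 0, 12]}
    - {"xyz": [8, 12, 3], "rot": [0, 0, 18]}
    - {"xyz": [11, 16, 3], "rot": [0, 0, 24]}
    - {"xyz": [14, 20, 3], "rot": [0, 0, 30]}
    - {"xyz": [16, 24, 3], "rot": [0, 0, 36]}
    - {"xyz": [17, 28, 3], "rot": [0, 0, 42]}
    - {"xyz": [18, 32, 3], "rot": [0, 0, 48]}
    - {"xyz": [19, 36, 3], "rot": [0, 0, 54]}
    - {"xyz": [20, 40, 3], "rot": [0, 0, 60]}
  grip: 0
  force: 20

```text
t: 1.1
tool_pos: [0.4235, -0.155, 0.2653]
orientation: [-3.134, 0.216, 0.001]
force: [0.9, -0.1, -0.5]
opening: 0.0175
```

carry_out:
  steps:
    - {"xyz": [0, 4, 0], "rot": [0, 0, 5]}
    - {"xyz": [0, 8, 0], "rot": [0, 0, 10]}
    - {"xyz": [0, 12, 0], "rot": [0, 0, 15]}
    - {"xyz": [0, 16, 0], "rot": [0, 0, 20]}
    - {"xyz": [0, 20, 0], "rot": [0, 0, 25]}
    - {"xyz": [0, 24, 0], "rot": [0, 0, 30]}
    - {"xyz": [1, 28, 0], "rot": [0, 0, 34]}
    - {"xyz": [2, 32, 0], "rot": [0, 0, 38]}
    - {"xyz": [2, 36, 0], "rot": [0, 0, 42]}
    - {"xyz": [2, 41, 0], "rot": [0, 0, 47]}

```text
t: 2.1
tool_pos: [0.4434, 0.2543, 0.2653]
orientation: [2.961, 1.048, -0.001]
force: [1.3, -0.6, -0.4]
opening: 0.0007
```

carry_out:
  steps:
    - {"xyz": [0, 2, 0], "rot": [0, 0, 0]}
    - {"xyz": [0.5, 2, 0], "rot": [0, 0, 0]}
    - {"xyz": [0.5, 2, 0], "rot": [0, 0, 0]}

```text
t: 2.4
tool_pos: [0.4486, 0.273, 0.265]
orientation: [2.961, 1.046, -0.002]
force: [-0.5, -1.0, 0.5]
opening: 0.0005
```

```bash
python3 - <<'E'
from h import *
np.set_printoptions(precision=4,suppress=True)
s=read_state();print(s['t'],s['tool_pos'],s['force'],s['opening'],s['q'],tool_x()[:,0])
print(door(.78,.15,.06),door(.78,.15,.0075))
cv2.imwrite("pics/t1.png",read_camera('top')[:,:,::-1]);im=read_camera('scene')[150:320,220:430,::-1]
cv2.imwrite("pics/s1.png",cv2.resize(im,None,fx=3.5,fy=3.5,interpolation=cv2.INTER_CUBIC))
E
```

```text
2.4 [0.4486 0.273  0.265 ] [-0.5169 -1.0416  0.53  ] 0.0005305209141334694 [ 0.4494 -0.0825  1.6512 -0.0006  1.574  -0.2299] [ 0.778   0.6283 -0.0013]
(array([0.4519, 0.2669]), -0.89) (array([0.4849, 0.2261]), -0.89)
```

carry_out:
  steps:
    - {"xyz": [0, 0, -4], "rot": [0, 0, 0]}
    - {"xyz": [0, 0, -8], "rot": [0, 0, 0]}
    - {"xyz": [0, 0, -12], "rot": [0, 0, 0]}
    - {"xyz": [0, 0, -15], "rot": [0, 0, 0]}
    - {"xyz": [0, 0, -15], "rot": [0, 0, 0]}

```text
t: 3.0
tool_pos: [0.4455, 0.2703, 0.1108]
orientation: [2.962, 1.042, -0.014]
force: [0.1, 0.3, 0.1]
opening: 0.0004
```

```bash
python3 - <<'E'
from h import *
t=read_camera('top')
cv2.imwrite("pics/t2.png",cv2.resize(t[100:270,100:300,::-1],None,fx=3.5,fy=3.5,interpolation=cv2.INTER_CUBIC));im=read_camera('scene')[150:320,220:430,::-1]
cv2.imwrite("pics/s2.png",cv2.resize(im,None,fx=3.5,fy=3.5,interpolation=cv2.INTER_CUBIC))
E
```

```text
(no output)
```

View pics/t2.png

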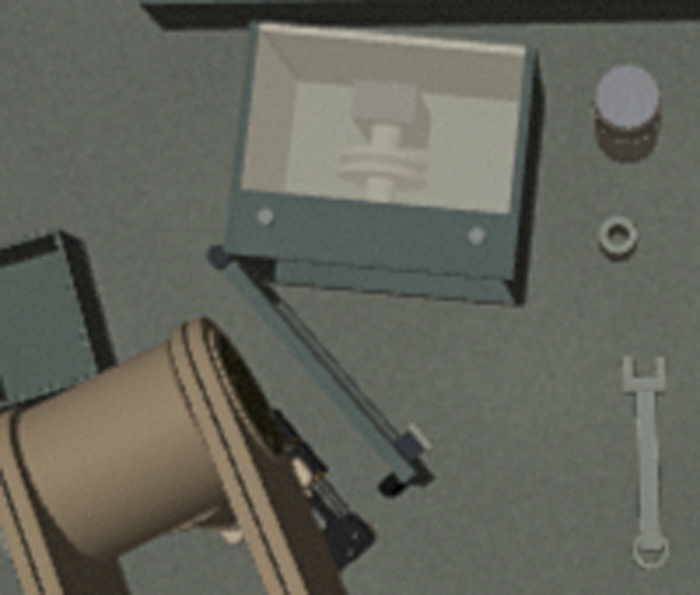

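View pics/s2.png

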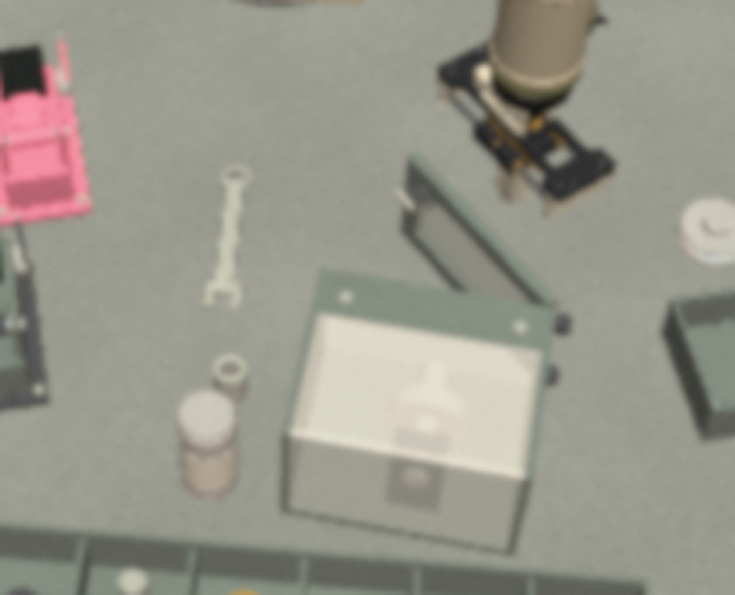

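The fingers stand parallel to the door, just outside its outer face (gripper at top px about (190,238), nothing touched). Now I'll push along the arc.

carry_out:
  steps:
    - {"xyz": [1.0, -1.2, 0.4], "rot": [0, 0, 0]}
    - {"xyz": [1.9, -2.4, 0.4], "rot": [0, 0, 0]}
    - {"xyz": [2.8, -3.6, 0.4], "rot": [0, 0, 0]}
    - {"xyz": [3.4, -4.3, 0.4], "rot": [0, 0, 0]}
    - {"xyz": [4.0, -5.0, 0.4], "rot": [0, 0, 3]}
    - {"xyz": [4.5, -5.6, 0.4], "rot": [0, 0, 6]}
    - {"xyz": [5.0, -6.2, 0.4], "rot": [0, 0, 9]}
    - {"xyz": [5.5, -6.8, 0.4], "rot": [0, 0, 12]}
    - {"xyz": [6.0, -7.3, 0.4], "rot": [0, 0, 14]}
    - {"xyz": [6.4, -7.8, 0.4], "rot": [0, 0, 16]}

```text
t: 4.1
tool_pos: [0.5132, 0.1944, 0.1198]
orientation: [-2.787, -1.449, -0.0]
force: [-0.3, -0.1, -0.8]
opening: 0.0002
```

carry_out:
  steps:
    - {"xyz": [0.6, -0.5, 0], "rot": [0, 0, 3]}
    - {"xyz": [1.2, -0.9, 0], "rot": [0, 0, 6]}
    - {"xyz": [1.8, -1.3, 0], "rot": [0, 0, 9]}
    - {"xyz": [2.5, -1.7, 0], "rot": [0, 0, 12]}
    - {"xyz": [3.2, -2.0, 0], "rot": [0, 0, 14]}
    - {"xyz": [3.7, -2.2, 0], "rot": [0, 0, 17]}
    - {"xyz": [4.2, -2.4, 0], "rot": [0, 0, 19]}
    - {"xyz": [4.7, -2.6, 0], "rot": [0, 0, 21]}
    - {"xyz": [5.0, -2.7, 0], "rot": [0, 0, 22]}
    - {"xyz": [5.0, -2.7, 0], "rot": [0, 0, 22]}

```text
t: 5.1
tool_pos: [0.5629, 0.1676, 0.1196]
orientation: [-2.461, -1.952, 0.0]
force: [0.1, 0.4, -0.2]
opening: 0.0004
```

```bash
python3 - <<'E'
from h import *
np.set_printoptions(precision=4,suppress=True)
t=read_camera('top')
s=read_state();print(s['t'],s['tool_pos'],s['force'],tool_x()[:,0])
cv2.imwrite("pics/t3.png",cv2.resize(t[100:270,100:300,::-1],None,fx=3.5,fy=3.5,interpolation=cv2.INTER_CUBIC));im=read_camera('scene')[150:320,220:430,::-1]
cv2.imwrite("pics/s3.png",cv2.resize(im,None,fx=3.5,fy=3.5,interpolation=cv2.INTER_CUBIC))
E
```

```text
5.15 [0.5628 0.1678 0.1196] [-0.4628  0.4353 -1.0884] [ 0.2283  0.9736 -0.0001]
```

View pics/s3.png

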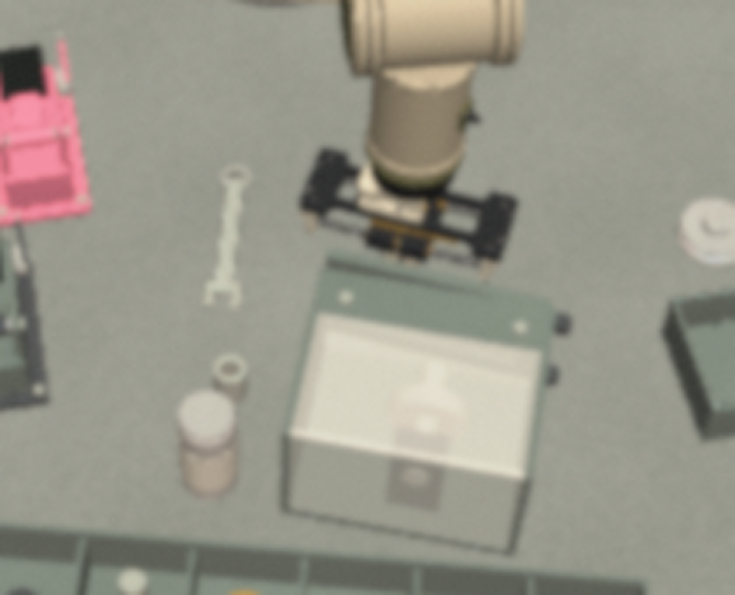

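View pics/t3.png

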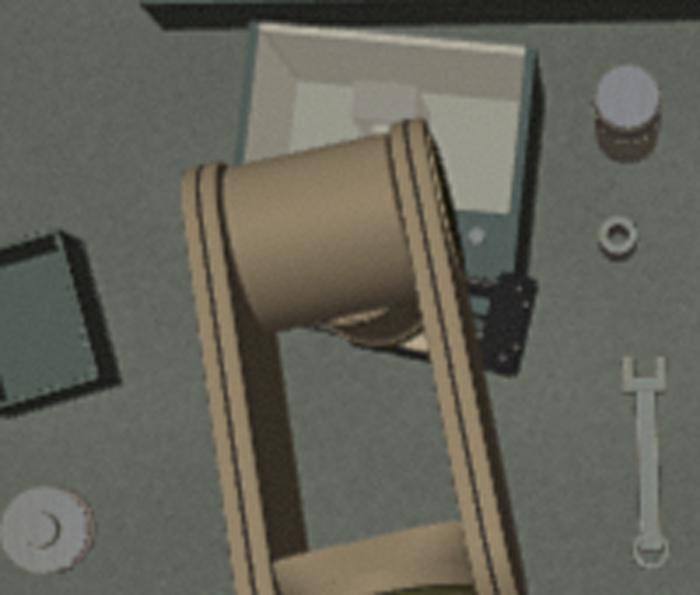

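The door is nearly shut (about 0.1 rad left), with its top edge visible just in front of the tester at scene crop (400,275). I'll push through the catch slowly.

carry_out:
  steps:
    - {"xyz": [0.3, -0.1, 0], "rot": [0, 0, 1]}
    - {"xyz": [0.6, -0.1, 0], "rot": [0, 0, 2]}
    - {"xyz": [0.9, -0.2, 0], "rot": [0, 0, 4]}
    - {"xyz": [0.9, -0.2, 0], "rot": [0, 0, 5]}

```text
t: 5.6
tool_pos: [0.5711, 0.1662, 0.1197]
orientation: [-2.371, -2.06, 0.002]
force: [0.2, -0.5, -0.3]
opening: 0.0005
```

carry_out:
  steps:
    - {"xyz": [0.2, 0, 0], "rot": [0, 0, 1]}
    - {"xyz": [0.4, 0, 0], "rot": [0, 0, 2]}
    - {"xyz": [0.4, 0, 0], "rot": [0, 0, 2]}

```text
t: 5.9
tool_pos: [0.5751, 0.1661, 0.1195]
orientation: [-2.335, -2.1, 0.002]
force: [-6.6, -0.9, 3.0]
opening: 0.0006
```

carry_out:
  steps:
    - {"xyz": [0.2, 0, 0], "rot": [0, 0, 0]}
    - {"xyz": [0.4, 0, 0], "rot": [0, 0, 0]}
    - {"xyz": [0.4, 0, 0], "rot": [0, 0, 0]}

```text
t: 6.2
tool_pos: [0.5753, 0.1661, 0.1195]
orientation: [-2.332, -2.096, 0.013]
force: [-28.9, -3.6, 19.4]
opening: 0.0006
```

carry_out:
  steps:
    - {"xyz": [0.2, 0, 0], "rot": [0, 0, 0]}
    - {"xyz": [0.4, 0, 0], "rot": [0, 0, 0]}
    - {"xyz": [0.4, 0, 0], "rot": [0, 0, 0]}

```text
t: 6.5
tool_pos: [0.5753, 0.1661, 0.1194]
orientation: [-2.327, -2.094, 0.024]
force: [-53.1, -6.0, 34.4]
opening: 0.0005
```

carry_out:
  steps:
    - {"xyz": [0.2, 0, 0], "rot": [0, 0, 0]}
    - {"xyz": [0.3, 0, 0], "rot": [0, 0, 0]}
    - {"xyz": [0.3, 0, 0], "rot": [0, 0, 0]}

```text
t: 6.8
tool_pos: [0.5754, 0.166, 0.1194]
orientation: [-2.324, -2.092, 0.032]
force: [-68.7, -7.6, 45.9]
opening: 0.0004
```

Force rose to 69 N with no motion, so this is a hard stop. I'll back off and look.

carry_out:
  steps:
    - {"xyz": [-0.6, 0, 0], "rot": [0, 0, 0]}
    - {"xyz": [-1.2, 0, 0], "rot": [0, 0, 0]}
    - {"xyz": [-1.2, 0, 0], "rot": [0, 0, 0]}

```text
t: 7.1
tool_pos: [0.5746, 0.1664, 0.1198]
orientation: [2.336, 2.1, 0.001]
force: [-0.1, -0.2, -0.3]
opening: 0.0004
```

```bash
python3 - <<'E'
from h import *
np.set_printoptions(precision=4,suppress=True)
s=read_state();print(s['t'],s['tool_pos'],s['force'],tool_x())
im=read_camera('scene')[190:300,280:400,::-1]
cv2.imwrite("pics/s4.png",cv2.resize(im,None,fx=5.4,fy=5.4,interpolation=cv2.INTER_CUBIC))
t=read_camera('top')
cv2.imwrite("pics/t4.png",cv2.resize(t[140:240,150:270,::-1],None,fx=5,fy=5,interpolation=cv2.INTER_CUBIC))
E
```

```text
7.1 [0.5746 0.1664 0.1198] [-0.1197 -0.1684 -0.2519] [[ 0.1061  0.9944  0.0009]
 [ 0.9944 -0.1061  0.0003]
 [ 0.0003  0.0008 -1.    ]]
```

View pics/s4.png

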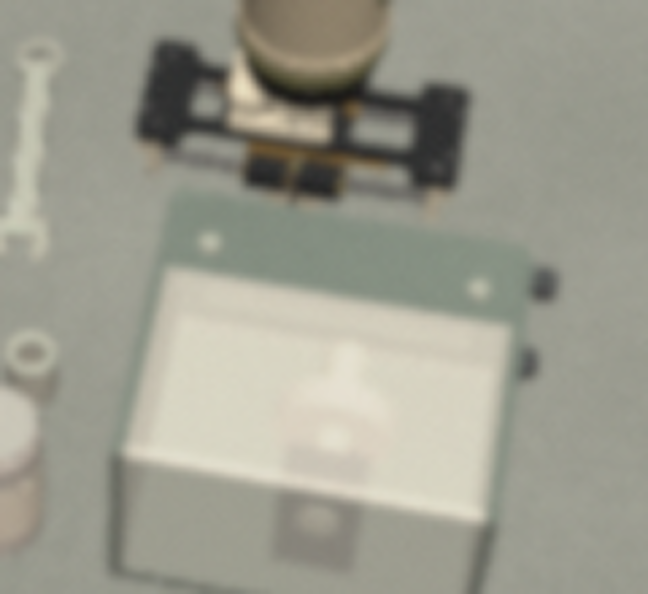

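View pics/t4.png

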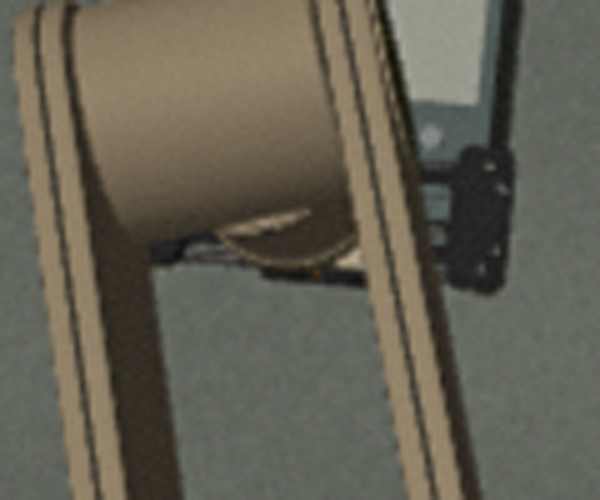

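The scene view shows the door top flush with the front panel (crop (340,215)), and the stop force was far above the catch force, so the door should be home. I'll withdraw and check with a clear view.

carry_out:
  steps:
    - {"xyz": [-2, 0.3, 0], "rot": [0, 0, 0]}
    - {"xyz": [-5, 0.5, 0], "rot": [0, 0, 0]}
    - {"xyz": [-6, 0.5, 3], "rot": [0, 0, 0]}
    - {"xyz": [-7, 0, 7], "rot": [0, 0, -6]}
    - {"xyz": [-8, -3, 11], "rot": [0, 0, -12]}
    - {"xyz": [-9, -7, 14], "rot": [0, 0, -18]}
    - {"xyz": [-10, -11, 16], "rot": [0, 0, -24]}
    - {"xyz": [-10, -15, 16], "rot": [0, 0, -30]}
    - {"xyz": [-10, -19, 16], "rot": [0, 0, -36]}
    - {"xyz": [-10, -23, 16], "rot": [0, 0, -42]}

```text
t: 8.2
tool_pos: [0.4751, -0.0657, 0.2804]
orientation: [2.935, 1.116, 0.003]
force: [0.1, 0.0, -0.3]
opening: 0.0006
```

```bash
python3 - <<'E'
from h import *
np.set_printoptions(precision=4,suppress=True)
s=read_state();print(s['t'],s['tool_pos'],s['force'],s['q'])
im=read_camera('scene')[190:300,280:400,::-1]
cv2.imwrite("pics/s5.png",cv2.resize(im,None,fx=5.4,fy=5.4,interpolation=cv2.INTER_CUBIC))
t=read_camera('top')
cv2.imwrite("pics/t5f.png",t[:,:,::-1])
cv2.imwrite("pics/t5.png",cv2.resize(t[100:200,150:270,::-1],None,fx=6,fy=6,interpolation=cv2.INTER_CUBIC))
E
```

```text
8.2 [ 0.4751 -0.0657  0.2804] [ 0.1333  0.0391 -0.2577] [-0.2444 -0.217   1.7446  0.      1.6117 -0.9709]
```

View pics/s5.png

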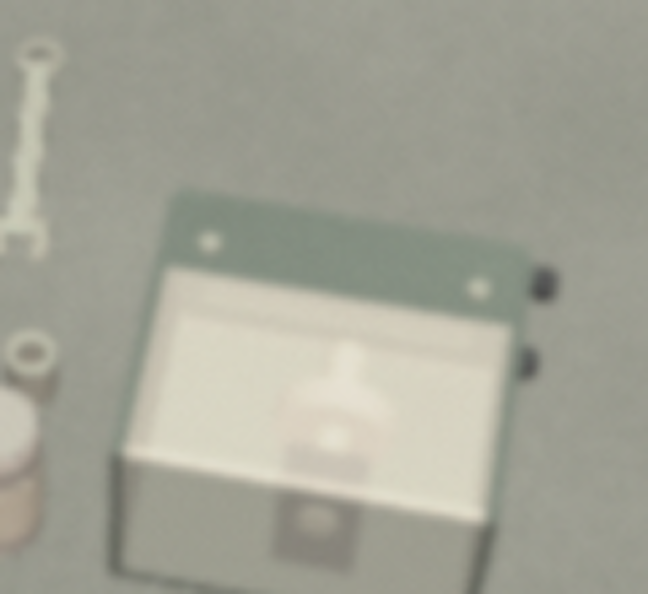

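View pics/t5.png

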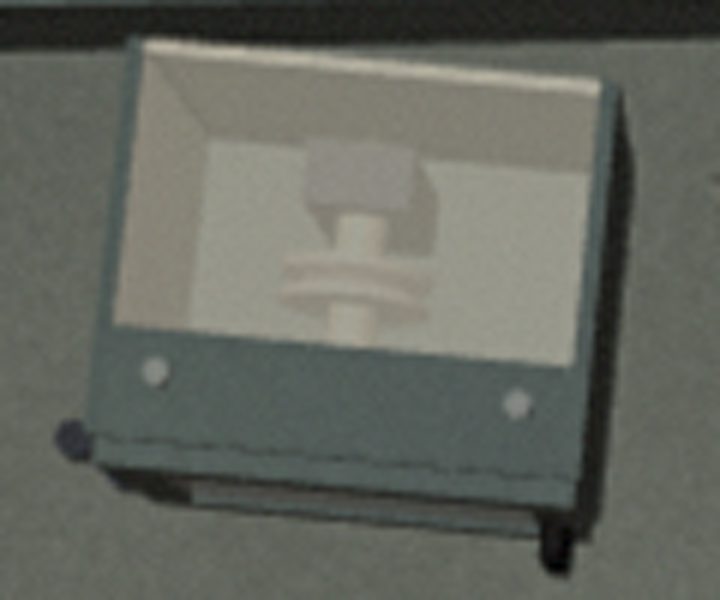

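View pics/t5f.png

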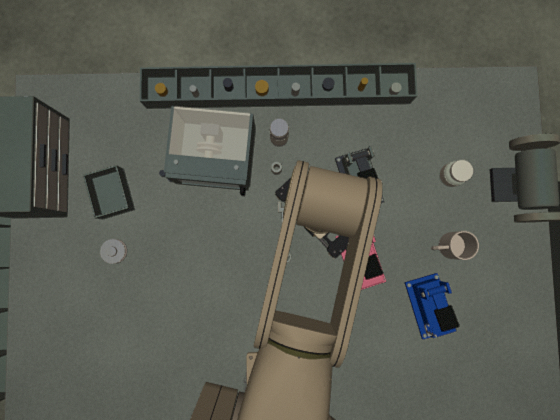

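The door's outer edge is parallel to the body seam in top crop t5 (seam (95,432)–(578,478), edge (92,460)–(575,508), about 0.004 rad difference). It is shut, and there is no gap in the scene view. Now I'll refine the pad position by overlaying the predicted points.

```bash
python3 - <<'E'
from h import *
np.set_printoptions(precision=4,suppress=True)
ims={n:cv2.imread(f"pics/{n}0.png") for n in('top','scene')}
boxes={'top':(320,135,400,220),'scene':(190,200,245,275)}
P0=np.array([.6046,-.2366]);y=.265
def w(x,yy,z): return [P0[0]+x*np.cos(y)-yy*np.sin(y),P0[1]+x*np.sin(y)+yy*np.cos(y),z]
pts=[w(a,b,.006) for a in(-.085,.085) for b in(-.05,.05)]
c,s=np.cos(.2),np.sin(.2)
pad=[]
for l in(.045,.105):
  for b in(-.025,.025): pad.append(w(.045-l*c+.006*s*2,b,.105+l*s+.006))
for n,(x0,y0,x1,y1) in boxes.items():
    k=7; im=cv2.resize(ims[n][y0:y1,x0:x1],None,fx=k,fy=k,interpolation=cv2.INTER_CUBIC)
    for L,col in((pts,(0,255,255)),(pad,(0,0,255)),([w(.045,-.04,.12),w(.045,.04,.12)],(0,255,0))):
        for p in L:
            u,v=proj(n,p); cv2.circle(im,(int((u-x0+.5)*k),int((v-y0+.5)*k)),4,col,-1)
    cv2.imwrite(f"pics/ov_{n}.png",im)
# triangulate pad corners from dark mask in both views
cs={}
for n,(x0,y0,x1,y1) in boxes.items():
    g=ims[n][y0:y1,x0:x1].max(2); g=cv2.resize(g,None,fx=8,fy=8,interpolation=cv2.INTER_CUBIC)
    m=(g<42).astype(np.uint8); m=cv2.morphologyEx(m,cv2.MORPH_OPEN,np.ones((25,25)))
    c_,_=cv2.findContours(m,0,1); c0=max(c_,key=cv2.contourArea); r=cv2.minAreaRect(c0); mo=cv2.moments(c0)
    u,v=x0+(mo['m10']/mo['m00']+.5)/8-.5,y0+(mo['m01']/mo['m00']+.5)/8-.5
    print(n,cv2.contourArea(c0)/64,r[1][0]/8,r[1][1]/8,(u,v)); cs[n]=(u,v)
o1,d1=ray('top',*cs['top']);o2,d2=ray('scene',*cs['scene'])
t=np.linalg.lstsq(np.c_[d1,-d2],o2-o1,rcond=None)[0];a,b=o1+t[0]*d1,o2+t[1]*d2
print('pad triang',(a+b)/2,'miss',np.linalg.norm(a-b)); print('top@.124',at('top',*cs['top'],.124),'scene@.124',at('scene',*cs['scene'],.124),'pred',w(.045-.075*c+.012*s,0,.126))
E
```

```text
top 357.59375 22.002731323242188 18.204612731933594 (368.53497589501586, 179.65896181071398)
scene 116.265625 11.249998092651367 11.624998092651367 (212.18472539533218, 222.37391647628007)
pad triang [ 0.5859 -0.2381  0.1245] miss 0.0019033369655867575
top@.124 [ 0.586  -0.2392  0.124 ] scene@.124 [ 0.5856 -0.2372  0.124 ] pred [np.float64(0.5793908560673992), np.float64(-0.24344132187539955), 0.126]
```

View pics/ov_top.png

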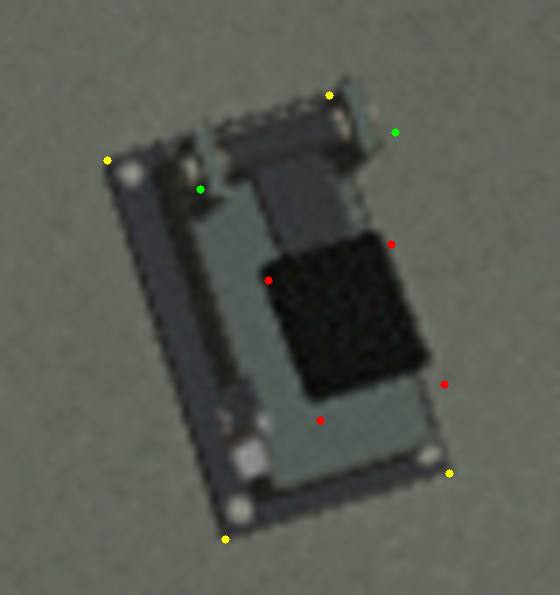

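View pics/ov_scene.png

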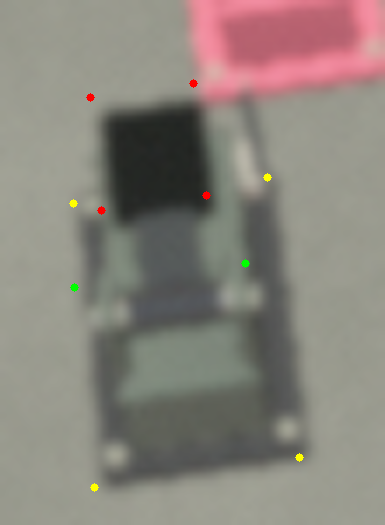

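The foot corners fit within about 4 mm. The pad triangulated from both views sits at (0.586, -0.238, 0.1245) with a 1.9 mm miss, and its height agrees with the expected 0.126, so I'll trust that. I'll go above it, with the fingers along the paddle.

carry_out:
  steps:
    - {"xyz": [1.5, -2.5, 0], "rot": [0, 0, -4]}
    - {"xyz": [3, -5, 0], "rot": [0, 0, -8]}
    - {"xyz": [4.5, -7.5, 0], "rot": [0, 0, -12]}
    - {"xyz": [6, -10, 0], "rot": [0, 0, -16]}
    - {"xyz": [7.5, -12.5, 0], "rot": [0, 0, -20]}
    - {"xyz": [9, -15, 0], "rot": [0, 0, -24]}
    - {"xyz": [10.2, -16.5, -2], "rot": [0, 0, -27]}
    - {"xyz": [11, -17.2, -5], "rot": [0, 0, -27]}
    - {"xyz": [11, -17.2, -8], "rot": [0, 0, -27]}
    - {"xyz": [11, -17.2, -8], "rot": [0, 0, -27]}

```text
t: 9.3
tool_pos: [0.5826, -0.2342, 0.1937]
orientation: [-3.11, -0.408, 0.011]
force: [-0.4, -0.3, -1.1]
opening: 0.0005
```

```bash
python3 - <<'E'
from h import *
np.set_printoptions(precision=4,suppress=True)
s=read_state();print(s['t'],s['tool_pos'],s['force'],s['q'],tool_x())
im=read_camera('scene')[170:280,150:300,::-1]
cv2.imwrite("pics/s6.png",cv2.resize(im,None,fx=5,fy=5,interpolation=cv2.INTER_CUBIC))
tip=s['tool_pos']-[0,0,.017]
print('tip px',[(a-b+.5)*5 for a,b in zip(proj('scene',tip),(150,170))],'pad px now',[(a-b+.5)*5 for a,b in zip(proj('scene',[.586,-.238,.1245]),(150,170))])
E
```

```text
9.3 [ 0.5826 -0.2342  0.1937] [-0.3704 -0.274  -1.1319] [-0.464   0.235   1.4475  0.0003  1.4681 -0.7247] [[ 0.9662  0.2577 -0.0079]
 [ 0.2578 -0.9662  0.0043]
 [-0.0065 -0.0062 -1.    ]]
tip px [np.float64(308.4764236142317), np.float64(214.0864328807669)] pad px now [np.float64(312.1071441604802), np.float64(264.28661920254797)]
```

View pics/s6.png

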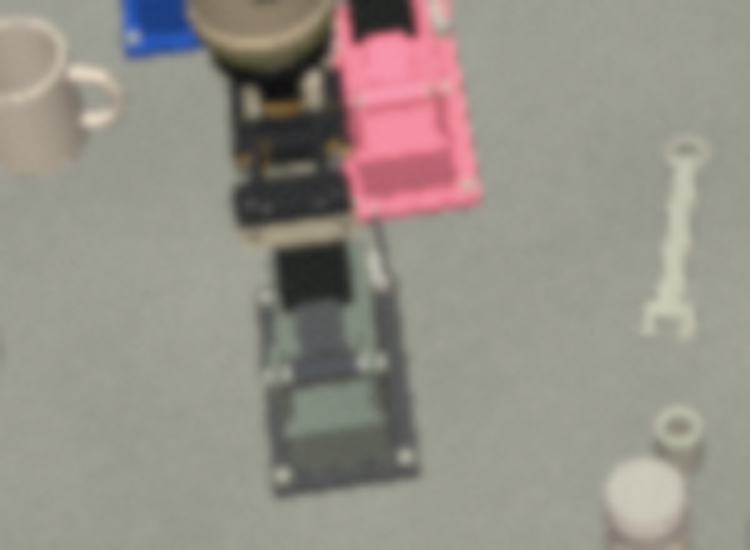

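The gripper hangs over the grey pedestal's pad (black pad at crop (313,272), tip predicted above it). I'll descend and feel for contact.

carry_out:
  steps:
    - {"xyz": [0, 0, -2], "rot": [0, 0, 0]}
    - {"xyz": [0, 0, -4], "rot": [0, 0, 0]}
    - {"xyz": [0, 0, -4.8], "rot": [0, 0, 0]}
    - {"xyz": [0, 0, -4.8], "rot": [0, 0, 0]}
    - {"xyz": [0, 0, -4.8], "rot": [0, 0, 0]}

```text
t: 9.85
tool_pos: [0.5854, -0.2359, 0.1535]
orientation: [3.114, 0.407, 0.003]
force: [-0.3, -0.3, -1.3]
opening: 0.0005
```

carry_out:
  steps:
    - {"xyz": [0, 0, -0.3], "rot": [0, 0, 0]}
    - {"xyz": [0, 0, -0.6], "rot": [0, 0, 0]}
    - {"xyz": [0, 0, -0.6], "rot": [0, 0, 0]}

```text
t: 10.15
tool_pos: [0.5845, -0.2358, 0.1456]
orientation: [-3.115, -0.407, 0.0]
force: [-0.5, -0.3, -0.5]
opening: 0.0005
```

carry_out:
  steps:
    - {"xyz": [0, 0, -0.3], "rot": [0, 0, 0]}
    - {"xyz": [0, 0, -0.6], "rot": [0, 0, 0]}
    - {"xyz": [0, 0, -0.6], "rot": [0, 0, 0]}

```text
t: 10.45
tool_pos: [0.5845, -0.2361, 0.1396]
orientation: [3.115, 0.406, -0.0]
force: [-2.3, -0.4, 4.9]
opening: 0.0
```

carry_out:
  steps:
    - {"xyz": [0, 0, -0.2], "rot": [0, 0, 0]}
    - {"xyz": [0, 0, -0.4], "rot": [0, 0, 0]}
    - {"xyz": [0, 0, -0.4], "rot": [0, 0, 0]}

```text
t: 10.75
tool_pos: [0.5844, -0.2362, 0.1359]
orientation: [3.115, 0.406, -0.0]
force: [-3.5, -0.1, 5.1]
opening: 0.0005
```

Contact is made: 5 N at TCP z 0.136. I'll go on towards 0.128.

carry_out:
  steps:
    - {"xyz": [0, 0, -0.2], "rot": [0, 0, 0]}
    - {"xyz": [0, 0, -0.4], "rot": [0, 0, 0]}
    - {"xyz": [0, 0, -0.4], "rot": [0, 0, 0]}

```text
t: 11.05
tool_pos: [0.5842, -0.2363, 0.1319]
orientation: [3.115, 0.406, -0.001]
force: [-4.6, -1.0, 6.8]
opening: 0.0006
```

carry_out:
  steps:
    - {"xyz": [0, 0, -0.2], "rot": [0, 0, 0]}
    - {"xyz": [0, 0, -0.3], "rot": [0, 0, 0]}
    - {"xyz": [0, 0, -0.3], "rot": [0, 0, 0]}
    - {"xyz": [0, 0, -0.3], "rot": [0, 0, 0]}

```text
t: 11.45
tool_pos: [0.5842, -0.2363, 0.1293]
orientation: [3.115, 0.406, -0.001]
force: [-4.8, -1.3, 7.8]
opening: 0.0005
```

```bash
python3 - <<'E'
from h import *
np.set_printoptions(precision=4,suppress=True)
im=read_camera('scene')
cv2.imwrite("pics/s7f.png",im[:,:,::-1]); im=im[180:270,170:270,::-1]
cv2.imwrite("pics/s7.png",cv2.resize(im,None,fx=6,fy=6,interpolation=cv2.INTER_CUBIC))
s=read_state();print(s['t'],s['tool_pos'],s['force'],tool_x()[2])
E
```

```text
11.5 [ 0.5842 -0.2363  0.1293] [-5.7918 -1.3783  7.5698] [-0.0008  0.0005 -1.    ]
```

View pics/s7.png

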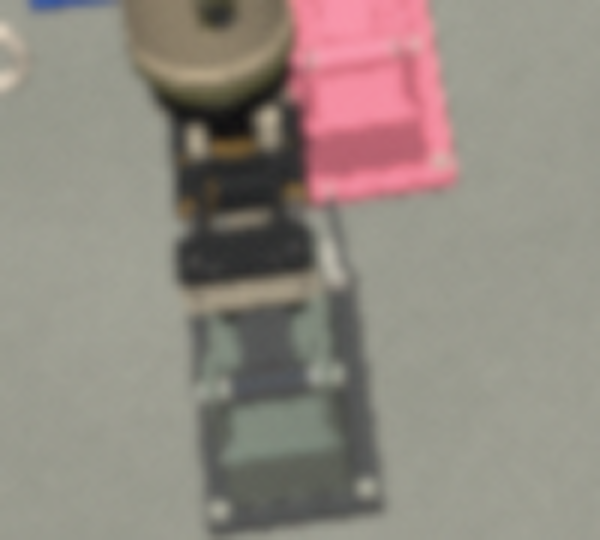

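View pics/s7f.png

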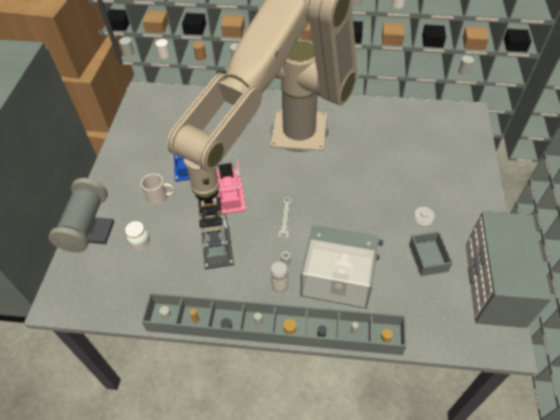

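The tip is at 0.1123 m (half way is 0.111) with 7.6 N (8 N expected). I'll go down 1 mm more and hold.

carry_out:
  steps:
    - {"xyz": [0, 0, -0.1], "rot": [0, 0, 0]}
    - {"xyz": [0, 0, -0.1], "rot": [0, 0, 0]}
    - {"xyz": [0, 0, -0.1], "rot": [0, 0, 0]}
    - {"xyz": [0, 0, -0.1], "rot": [0, 0, 0]}
    - {"xyz": [0, 0, -0.1], "rot": [0, 0, 0]}
    - {"xyz": [0, 0, -0.1], "rot": [0, 0, 0]}
    - {"xyz": [0, 0, -0.1], "rot": [0, 0, 0]}
    - {"xyz": [0, 0, -0.1], "rot": [0, 0, 0]}
    - {"xyz": [0, 0, -0.1], "rot": [0, 0, 0]}
    - {"xyz": [0, 0, -0.1], "rot": [0, 0, 0]}

```text
t: 12.5
tool_pos: [0.5842, -0.2363, 0.1284]
orientation: [3.115, 0.406, -0.001]
force: [-5.6, -0.9, 7.0]
opening: 0.0005
```

```bash
python3 - <<'E'
from h import *
np.set_printoptions(precision=4,suppress=True)
a=read_camera('top'); s=read_state();print(s['t'],s['tool_pos'],s['force'],abs(s['dq']).max())
cv2.imwrite("pics/t8.png",cv2.resize(a[100:200,150:270,::-1],None,fx=6,fy=6,interpolation=cv2.INTER_CUBIC))
E
```

```text
12.55 [ 0.5842 -0.2363  0.1284] [-5.4992 -1.0194  7.5817] 0.0010501166103607516
```

View pics/t8.png

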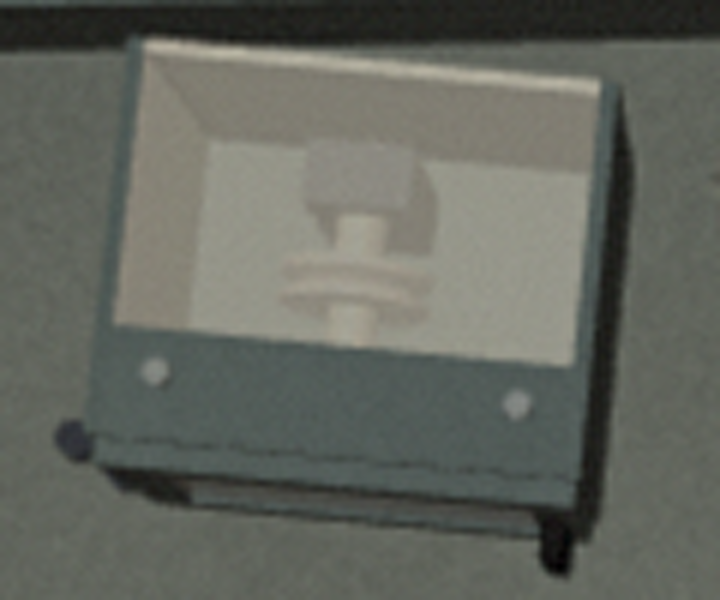

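The door is still shut (the same parallel edges in t8). The tip is at 0.1114 m, the force is steady at 7–8 N, and the arm is still. Handing in.

```bash
python3 - <<'E'
from plant import *
print(close_job())
E
```

```text
the job is handed in; nothing more can be done
None
```

I pushed the guard door shut onto its catch, then pressed the grey pedestal's pad half way down. The job was handed in at 12.6 s while holding it there; no verdict was reported.

**Door:** it came up against a hard stop. After I withdrew, the top view showed its edge parallel to the front seam to about 0.004 rad, and it looked the same just before handing in.

**Paddle:** the fingertips were at 0.1114 m (0.111 is half way), pressing with a steady 7–8 N upward reaction, and the arm was still.

**Checks that disagreed or raised doubt:**
- **Hard push on the door:** against the stop, I let the wrist force rise to about 83 N in total (69 N along x, 46 N along z). That is under the 120 N limit and should have gone through the fingers. I could not check directly that the gripper's body stayed clear.
- **Pad position:** the place predicted from the foot plate was about 8 mm off the pad seen in both cameras. I used the camera value, whose two views agreed to 1.9 mm.
- **Bystanders:** I only checked them by eye. None looked moved in the last full view.

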